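Release and slide off the filter cover

ROBOT

A 6-joint arm with a two-finger parallel gripper is mounted at the origin on the work surface. World frame = base frame: x ahead of the robot, y to its left, z up, the work surface at z = 0. Lengths are in mm, angles in rad, forces in N, time in s.
With the tool pointing down it reaches from about 350 to 775 mm from the base axis. Payload 7.3 kg.
Tool frame: the origin (TCP) lies on the centre line of the jaws, within the pads' length; the fingertips stand 22 mm ahead of it and the grasp point (between the pads) lies 3 mm ahead of it; x points along the fingers, z is the direction in which the jaws open and shut, and the axes are right-handed (so a half turn about x gives the same grasp; the last joint's range is limited). The gripper opens to 92 mm and grips with 3 to 60 N. Pads are 19 mm wide; open, the fingers measure 130 mm over their backs; the gripper's body (75 mm by 190 mm) begins 47 mm behind the grasp point.
Start: joints at [-1.37, 0.342, 1.524, -0, 1.275, -0.146], TCP at [178.465, -493.754, 248.741] pointing down, gripper open.
Joint ranges: [-2.53, 2.53], [-0.77, 2.02], [0.04, 2.7], [-1, 4.14], [0.28, 2.66], [-3.11, 3.11]. Speed limits (rad/s): [2.57, 2.57, 3.14, 3.14, 3.14, 3.14].

INTERFACE

Orientations are given as [roll, pitch, yaw] about the fixed x, y, z axes, in that order (R = Rz(yaw) Ry(pitch) Rx(roll)).
In Python, from plant import readout, imaging, bot gives the robot as it stands.
- The arm moves only by the tool arm_command, never from a script. Its argument "plan" is a list of rows, each an object of numbers: "tx", "ty", "tz": the shift along the tool's x, y, z in cm; "wx", "wy", "wz": the turn, a rotation vector about the tool's x, y, z in rad; "jaw": the opening, from -1 (shut) to 1 (fully open). In form: [{"tx": .., "ty": .., "tz": .., "wx": .., "wy": .., "wz": .., "jaw": ..}, ...]. A call has 1 to 20 rows; each row shifts and turns the commanded pose from where the row before left it, along the tool's axes as they then stand; what a row does not reach is not made up. A row lasts 1/10 s, in which the tool goes at most 50 mm and 8.59 degrees, less where a joint would pass 70% of its speed; a pose out of reach is approached as far as the arm can. A call with a gripper value outside its range is refused whole. The fingers move at their own pace and stop on an object; the grip force is fixed at half the most. Time passes only in rows, so rows that do not move let the fingers close. It gives the time, the measured TCP pose, the force and the opening at its end, in the units of the state.
- readout.get_obs(): the state, without advancing time (a new reading comes with each control period).
- imaging.capture(name): name is "side" or "top"; returns the picture (480x640x3 uint8, blue, green, red); there is no depth.
- imaging.get_calibration(name): a dict with "fx", "fy", "cx", "cy" (pixels), "position" and "rotation" of the camera in the world. Camera axes: x right, y up, looking along -z (the intrinsics and any distortion apply to the point x, -y, -z); pixel columns grow to the right and rows downward; lengths in mm; the calibration is good to about 2 mm. A picture is of the moment at which its call begins. get_calibration takes no time and is no camera call.
- bot.close_job(): hands the job in, once; it reports no verdict.
The state is a dict: "time": time; "joint_positions": joint angles; "dq": joint speeds; "tau": joint torques, N m; "tool_pos": TCP position; "tcp_rot": TCP orientation; "contact_force": force on the tool from outside, world axes, zero at the start; "moment": the same for the moment, N m; "grip_width": finger opening in mm.
Only numpy, scipy, OpenCV 4.12 (cv2) and the standard library are available. Lean on these libraries where they do the work, as an engineer would, in place of code of your own. Each camera call takes 0.05 s, during which the arm holds its last target.

TASK

Open the larger of the two filter boxes: press its snap tab fully in, then push the released cover by its upright rib along the guides, until it is wholly off the filter well and out from under the side lips and lies flat on the open shelf in front of the end stop. Touch and push only: never lift the cover out of its guides. Leave the smaller filter box shut with its tab out, and leave the other things on the bench where they stand.

Things in the scene. Friction and masses are not known exactly. Their poses are not given: they have to be found in the camera images.
- big_filter: Larger of two alike filter boxes, fixed, white plastic, 214 long (x) x 100 wide (y) mm; origin: centre of its underside. Its x runs from the filter well to the open shelf (the way the cover comes off), z up; x lies within 0.65 rad of the robot's x. Flat deck 45 above the bench. At its -x end a cross wall 12 above the deck. Stands left or right of the robot's midline, the smaller box on the other side.
- big_seat (a point): Middle of the seat, at deck height (x -52 in the box's frame); here the cover's origin lies when shut. Guide walls at |y| 44 to 50 with lips on them reaching inward to |y| 38, from 16 to 20 mm above the deck, so the cover cannot be lifted here. Lips end 39 mm to +x of this point, the filter well's opening 33 mm to +x. The shut cover has 2 mm of play to -x, 3 to the tab.
- big_shelf (a point): Middle of the open shelf, at deck height (x +46 in the box's frame): 106 long (x), guide walls at |y| 44 to 50 only 8 mm high, no lips. Its end stop, 12 high, begins 53 mm to +x of here. The cover is clear of well and lips once its origin is within 14 mm of here to -x; against the stop its origin is 8 mm to +x of here.
- big_cover: Loose cover of the larger box, grey plastic, about 120 g: plate 90 (x) x 84 (y), 8 thick, on runners 5 high; origin at the centre of the runner soles (deck height), plate top 13 above it. In its middle an upright rib 10 thick (x), 52 wide (y), from 13 to 35 above the origin: push on its -x face. Travel from shut to end stop 106 mm along the box's x. Slides easily (about 1 N).
- big_grip (a point): Centre of the top of the rib on the larger cover, 35 above the cover's origin (80 above the bench when on the deck).
- big_tab (a joint): Snap tab of the larger box, m: 0 = out (10 mm proud of the deck, blocks the cover; starts within 0.0012 of it), 0.008 = fully in, a solid stop (2 mm proud; the cover passes 3 mm over it). Moves straight down, gives way at about 4 N and stays where it is pushed.
- big_tab_pad (a point): Where to press: middle of the ribbed pad on the tab's top, moves with it. The tab is a grey block 50 (x) x 28 (y) mm in the shelf, beginning 3 beyond the shut cover; this point is 37 beyond the shut cover's edge (x +30, y 0 in the box's frame), 55 above the bench with the tab out.
- small_filter: The smaller filter box, same build and height but 188 x 74, fixed; origin at the centre of its underside, x from well to shelf. Not to be opened.
- small_cover: Cover of the smaller box, 64 x 58, with a round knob (20 across, 22 high) instead of a rib; origin at the centre of its underside. To be left.
- small_tab (a joint): Snap tab of the smaller box, m: 0 = out, 0.008 = in. To be left.
- amber_bottle: Bystander: amber bottle 60 across, 130 high; origin at its underside, as for the others.
- beaker: Bystander: glass beaker 70 across, 85 high.
- jar: Bystander: white jar 48 across, 55 high.
- weight: Bystander: brass knobbed weight 36 across, 50 high.
- tip_box: Bystander: pipette tip box 85 x 120 x 60 high.
- spoon: Bystander: steel sampling spoon 180 long, lying.
Things that resemble listed ones, but are neither listed nor needed, are in the scene too. What is shaped like the big_cover but orange or red is not meant.

How it is judged (in metres and radians):
On the way, in this order (a step that is already met when the one before it is completed fails the run):
1. the larger box's tab is pressed in while its cover is still shut (value of joint big_tab above 0.0065 m and x of big_cover in the frame of big_filter below -0.04 m), for 0.2 s.
2. the cover is pushed clear of the well and the lips (x of big_cover in the frame of big_filter above 0.03 m), for 0.2 s.
At the end, for the whole second after the job is handed in: The larger cover rests flat (within 0.06 rad, within 4 mm of deck height) between the shelf's guides, its centre at x from +30 to +58 mm in the box's frame, at rest; the smaller box is shut and its tab out (under 2 mm) (x of big_cover in the frame of big_filter between 0.03 and 0.058 m and y of big_cover in the frame of big_filter between -0.006 and 0.006 m and z of big_cover in the frame of big_filter between 0.041 and 0.049 m and angle between big_cover's own z axis and vertical below 0.06 rad and linear speed of big_cover below 0.01 m/s and value of joint small_tab below 0.002 m and x of small_cover in the frame of small_filter below -0.04 m); the robot touches nothing.
It fails at once if the larger cover is lifted more than 10 mm off the deck or tipped over 0.3 rad (z of big_cover in the frame of big_filter above 0.055 m or angle between big_cover's own z axis and vertical above 0.3 rad).
It fails at once if the smaller box's tab is pressed (over 2 mm) or its cover shifted by more than 10 mm (value of joint small_tab above 0.002 m or distance of small_cover from where it was at the start of the episode above 0.01 m).
It fails at once if a bystander is moved more than 25 mm (distance of any of amber_bottle, beaker, jar, weight, tip_box, spoon from where it was at the start of the episode above 0.025 m).
It fails at once if a standing bystander is tipped over 0.5 rad (angle between any of amber_bottle, beaker, jar, weight, tip_box's own z axis and vertical above 0.5 rad).
It also fails if it takes over 40 s, if anything falls off the work surface, if the arm or the gripper's body presses on something with over 40 N, if the wrist force passes 120 N, or if a joint passes its speed limit or range.

## Working session

There is one attempt and no reset: what is moved stays moved. The work goes in short steps, Python scripts to look and compute and a tool call to move; the robot and the scene stay as the last step left them, time stands still between calls to the robot, and variables do not carry over. Pictures are saved under pics/ and viewed, and the job is handed in when it is done.

Besides the shell and the picture viewer there is one more tool, called after "Call:" in YAML: its name, and indented under it one key for each argument. arm_command: Moves the arm, as the interface text tells. Its arguments: {"type":"object","properties":{"plan":{"type":"array"}},"required":["plan"]}

```bash
mkdir -p pics; ls
python3 - <<'E'
from plant import readout, imaging, bot
import cv2
for n in("side","top"):
    cv2.imwrite(f"pics/{n}0.png",imaging.capture(n)); print(imaging.get_calibration(n))
print(readout.get_obs())
E
```

```text
pics
{'fx': 490.29285174713795, 'fy': 490.29285174713795, 'cx': 318.2440120834605, 'cy': 232.73413203502705, 'position': array([266.84926485, 833.13061645, 654.91568326]), 'rotation': array([ 1.00460304, -0.00327469, -2.77130689])}
{'fx': 506.0351019558868, 'fy': 506.0351019558868, 'cx': 312.8121150833335, 'cy': 247.54524230958444, 'position': array([ 315.14900568,  -24.95137274, 1430.27734751]), 'rotation': array([ 0.19196794,  0.00741104, -1.59348222])}
{'time': 0.1, 'joint_positions': array([-1.37000198e+00,  3.42664777e-01,  1.52492083e+00,  1.24239195e-05,
        1.27540067e+00, -1.45991111e-01]), 'dq': array([-7.18105379e-05, -8.05823433e-04, -4.15959198e-03,  1.32175110e-03,
       -3.37597854e-04,  2.15671974e-03]), 'tau': array([ 2.17385030e-03, -4.32003701e+01, -2.44694906e+01,  7.19736493e-02,
        5.26879902e-02, -5.15536908e-05]), 'tool_pos': array([ 178.39674612, -493.40715764,  248.10858209]), 'tcp_rot': array([2.98707666, 1.56940265, 1.76306216]), 'contact_force': array([0.56151383, 0.44617298, 0.76723251]), 'moment': array([ 0.01403787, -0.00712763,  0.02077114]), 'grip_width': 91.98482443254767}
```

View pics/top0.png

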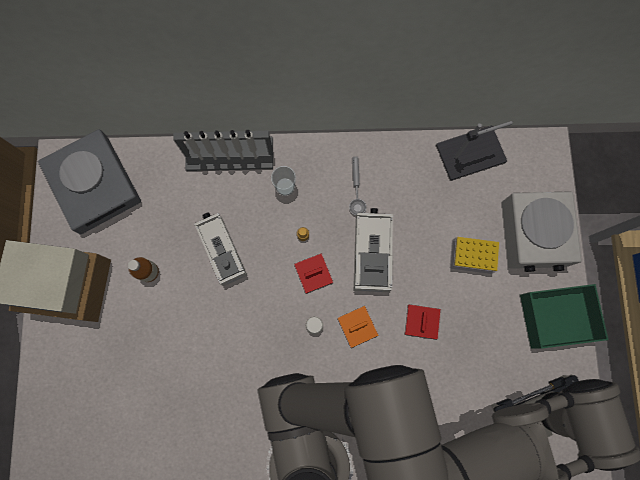

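View pics/side0.png

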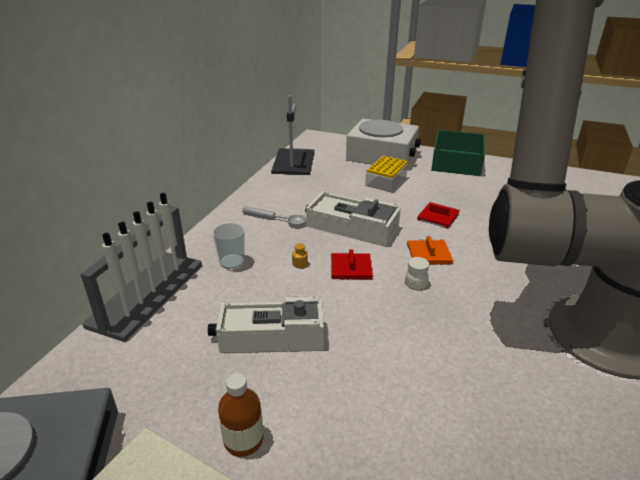

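The big box is at about (374,252) in the top view, with its rib near row 255 and the pad near (374,241). The small box is at (220,248). I'll enlarge both views.

```bash
cat > h.py <<'E'
import numpy as np, cv2
from scipy.spatial.transform import Rotation as R
from plant import readout, imaging, bot
def ray(n,u,v):
    c=imaging.get_calibration(n); d=np.array([(u-c['cx'])/c['fx'],-(v-c['cy'])/c['fy'],-1])
    return np.array(c['position']),R.from_euler('xyz',c['rotation']).apply(d)
def onz(n,u,v,z):
    p,d=ray(n,u,v); return p+d*(z-p[2])/d[2]
def proj(n,P):
    c=imaging.get_calibration(n); q=R.from_euler('xyz',c['rotation']).inv().apply(np.array(P)-c['position'])
    return np.array([c['cx']+c['fx']*q[...,0]/-q[...,2], c['cy']-c['fy']*q[...,1]/-q[...,2]]).T
E
python3 - <<'E'
from h import *
t=cv2.imread('pics/top0.png'); s=cv2.imread('pics/side0.png')
a=cv2.resize(t[200:300,320:430],None,fx=6,fy=6,interpolation=cv2.INTER_CUBIC); cv2.imwrite('pics/tz.png',a[:600])
a=cv2.resize(s[175:265,290:415],None,fx=6,fy=6,interpolation=cv2.INTER_CUBIC); cv2.imwrite('pics/sz.png',a)
E
```

```text
(no output)
```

View pics/tz.png

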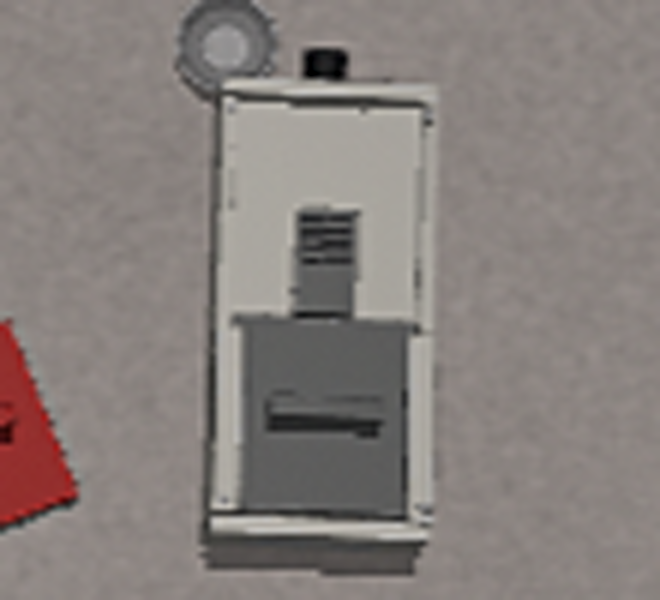

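View pics/sz.png

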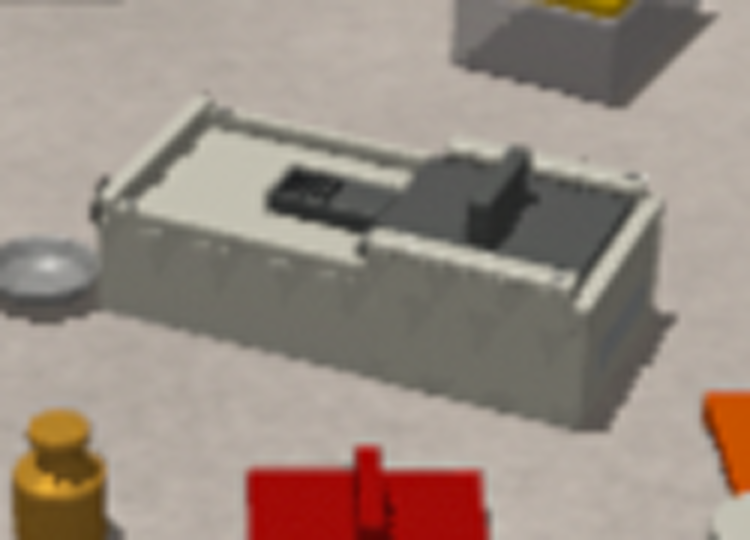

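```bash
cat > m.py <<'E'
from h import *
def z2(x,y,o): return (x+.5)/6-.5+o[0],(y+.5)/6-.5+o[1]
T=(320,200);S=(290,175)
L=[('top',218,85,107,50,57),('top',438,89,107,-50,57),('top',209,530,-107,50,57),('top',428,541,-107,-50,57),
('top',298,210,46,14,55),('top',358,211,46,-14,55),('top',240,320,-7,42,58),('top',412,322,-7,-42,58),
('side',207,97,107,-50,57),('side',100,208,107,50,57),('side',658,200,-107,-50,57),('side',582,308,-107,50,57),('side',580,428,-107,50,0)]
W=[];B=[];N=[]
for n,x,y,*b in L:
    W.append(onz(n,*z2(x,y,T if n=='top' else S),b[2])[:2]);B.append(b[:2]);N.append(n)
W=np.array(W);B=np.array(B,float);N=np.array(N)
def fit(m):
    w=W[m];b=B[m]; wc=w-w.mean(0);bc=b-b.mean(0)
    th=np.arctan2((bc[:,0]*wc[:,1]-bc[:,1]*wc[:,0]).sum(),(bc*wc).sum())
    c,s=np.cos(th),np.sin(th);Rm=np.array([[c,-s],[s,c]]);t=w.mean(0)-Rm@b.mean(0)
    print(t.round(1),th.round(4)); print((W-(B@Rm.T+t)).round(1).tolist()); return t,th
fit(N=='top');fit(N=='side');fit(N!='')
E
python3 m.py
```

```text
[ 569.  -188.6] -0.0643
[[-3.3, 1.9], [-1.3, -0.7], [2.2, 0.4], [1.3, 1.2], [-0.2, -0.9], [0.4, -0.8], [-0.8, -3.1], [1.7, 1.9], [-6.9, 3.5], [-7.1, 11.5], [1.5, 7.0], [2.8, 1.4], [-0.2, -1.2]]
[ 567.2 -183.8] -0.0486
[[-0.8, -4.6], [-0.4, -7.1], [4.9, -2.8], [2.5, -1.8], [1.8, -6.5], [2.0, -6.2], [1.7, -7.8], [2.9, -2.7], [-6.0, -2.9], [-4.6, 5.0], [2.6, 3.9], [5.5, -1.7], [2.5, -4.4]]
[ 568.2 -186.9] -0.0591
[[-2.3, -0.4], [-0.9, -2.9], [3.3, -0.8], [1.8, 0.1], [0.6, -2.9], [1.1, -2.7], [0.1, -4.8], [2.3, 0.2], [-6.5, 1.2], [-6.2, 9.2], [2.0, 5.8], [3.9, 0.3], [0.8, -2.4]]
```

```bash
cat > g.py <<'E'
from h import *
import sys
t=np.array([569,-188.6]);th=-0.0643
c,s=np.cos(th),np.sin(th);bx=np.array([c,s,0]);by=np.array([-s,c,0])
def P(x,y,z): return np.r_[t,0]+x*bx+y*by+np.r_[0,0,z]
def go(x,y,ztip):
    o=readout.get_obs();Rm=R.from_euler('xyz',o['tcp_rot'])
    ds=[]
    for sg in(1,-1):
        Z=sg*by;X=np.array([0,0,-1.]);Y=np.cross(Z,X);T=R.from_matrix(np.c_[X,Y,Z]);ds.append((T,(Rm.inv()*T).as_rotvec()))
    T,rv=min(ds,key=lambda a:np.linalg.norm(a[1]))
    d=P(x,y,ztip+22)-o['tool_pos']
    print('t',o['time'].__round__(2),'tcp',o['tool_pos'].round(1),'rv',rv.round(4),'world d',d.round(1),'shift cm after turn',(T.inv().apply(d)/10).round(2),'now',(Rm.inv().apply(d)/10).round(2),'F',o['contact_force'].round(1),o['grip_width'].round(1))
    b=o['tool_pos']+Rm.apply([22,0,0])-np.r_[t,0]; print('tip box frame',b@bx,b@by,b[2], 'axes\n',Rm.as_matrix().round(3))
if __name__=='__main__': go(*map(float,sys.argv[1:]))
E
python3 g.py 30 0 75
```

```text
Traceback (most recent call last):
  File "g.py", line 15, in <module>
    if __name__=='__main__': go(*map(float,sys.argv[1:]))
                             ~~^^^^^^^^^^^^^^^^^^^^^^^^^^
  File "g.py", line 13, in go
    print('t',o['time'].__round__(2),'tcp',o['tool_pos'].round(1),'rv',rv.round(4),'world d',d.round(1),'shift cm after turn',(T.inv().apply(d)/10).round(2),'now',(Rm.inv().apply(d)/10).round(2),'F',o['contact_force'].round(1),o['grip_width'].round(1))
                                                                                                                                                                                                                                   ^^^^^^^^^^^^^^^^^^^^^
AttributeError: 'float' object has no attribute 'round'
```

```bash
sed -i "s/,o\['grip_width'\].round(1))/,round(o['grip_width'],1))/" g.py; python3 g.py 30 0 75
```

```text
t 0.1 tcp [ 178.4 -493.4  248.1] rv [ 4.111e-01 -1.400e-03  1.000e-04] world d [ 420.5  302.9 -151.1] shift cm after turn [ 15.11  40.02 -32.93] now [ 15.14  49.84 -14.17] F [0.6 0.4 0.8] 92.0
tip box frame -370.2182422735367 -329.2460924302292 226.10860345993422 axes
 [[-0.     0.94   0.34 ]
 [ 0.001  0.34  -0.94 ]
 [-1.     0.    -0.001]]
```

Call:
arm_command:
  plan:
    - {"wx": 0.1,"jaw": -1}
    - {"wx": 0.1,"jaw": -1}
    - {"wx": 0.1,"jaw": -1}
    - {"wx": 0.11,"jaw": -1}
    - {"ty": 2.67,"tz": -2.2,"jaw": -1}
    - {"ty": 2.67,"tz": -2.2,"jaw": -1}
    - {"ty": 2.67,"tz": -2.2,"jaw": -1}
    - {"ty": 2.67,"tz": -2.2,"jaw": -1}
    - {"ty": 2.67,"tz": -2.2,"jaw": -1}
    - {"ty": 2.67,"tz": -2.2,"jaw": -1}
    - {"ty": 2.67,"tz": -2.2,"jaw": -1}
    - {"ty": 2.67,"tz": -2.2,"jaw": -1}
    - {"ty": 2.67,"tz": -2.2,"jaw": -1}
    - {"ty": 2.67,"tz": -2.2,"jaw": -1}
    - {"ty": 2.67,"tz": -2.2,"jaw": -1}
    - {"ty": 2.67,"tz": -2.2,"jaw": -1}
    - {"ty": 2.67,"tz": -2.2,"jaw": -1}
    - {"ty": 2.67,"tz": -2.2,"jaw": -1}
    - {"ty": 2.67,"tz": -2.2,"jaw": -1}
    - {"jaw": -1}

```text
invalid input at $.plan[0]: expected keys tx, ty, tz, wx, wy, wz, jaw
```

```bash
python3 g.py 30 0 75
```

```text
t 0.1 tcp [ 178.4 -493.4  248.1] rv [ 4.111e-01 -1.400e-03  1.000e-04] world d [ 420.5  302.9 -151.1] shift cm after turn [ 15.11  40.02 -32.93] now [ 15.14  49.84 -14.17] F [0.6 0.4 0.8] 92.0
tip box frame -370.2182422735367 -329.2460924302292 226.10860345993422 axes
 [[-0.     0.94   0.34 ]
 [ 0.001  0.34  -0.94 ]
 [-1.     0.    -0.001]]
```

All keys are required in every row.

Call:
arm_command:
  plan:
    - {"tx": 0,"ty": 0,"tz": 0,"wx": 0.1,"wy": 0,"wz": 0,"jaw": -1}
    - {"tx": 0,"ty": 0,"tz": 0,"wx": 0.1,"wy": 0,"wz": 0,"jaw": -1}
    - {"tx": 0,"ty": 0,"tz": 0,"wx": 0.1,"wy": 0,"wz": 0,"jaw": -1}
    - {"tx": 0,"ty": 0,"tz": 0,"wx": 0.11,"wy": 0,"wz": 0,"jaw": -1}
    - {"tx": 0,"ty": 2.67,"tz": -2.2,"wx": 0,"wy": 0,"wz": 0,"jaw": -1}
    - {"tx": 0,"ty": 2.67,"tz": -2.2,"wx": 0,"wy": 0,"wz": 0,"jaw": -1}
    - {"tx": 0,"ty": 2.67,"tz": -2.2,"wx": 0,"wy": 0,"wz": 0,"jaw": -1}
    - {"tx": 0,"ty": 2.67,"tz": -2.2,"wx": 0,"wy": 0,"wz": 0,"jaw": -1}
    - {"tx": 0,"ty": 2.67,"tz": -2.2,"wx": 0,"wy": 0,"wz": 0,"jaw": -1}
    - {"tx": 0,"ty": 2.67,"tz": -2.2,"wx": 0,"wy": 0,"wz": 0,"jaw": -1}
    - {"tx": 0,"ty": 2.67,"tz": -2.2,"wx": 0,"wy": 0,"wz": 0,"jaw": -1}
    - {"tx": 0,"ty": 2.67,"tz": -2.2,"wx": 0,"wy": 0,"wz": 0,"jaw": -1}
    - {"tx": 0,"ty": 2.67,"tz": -2.2,"wx": 0,"wy": 0,"wz": 0,"jaw": -1}
    - {"tx": 0,"ty": 2.67,"tz": -2.2,"wx": 0,"wy": 0,"wz": 0,"jaw": -1}
    - {"tx": 0,"ty": 2.67,"tz": -2.2,"wx": 0,"wy": 0,"wz": 0,"jaw": -1}
    - {"tx": 0,"ty": 2.67,"tz": -2.2,"wx": 0,"wy": 0,"wz": 0,"jaw": -1}
    - {"tx": 0,"ty": 2.67,"tz": -2.2,"wx": 0,"wy": 0,"wz": 0,"jaw": -1}
    - {"tx": 0,"ty": 2.67,"tz": -2.2,"wx": 0,"wy": 0,"wz": 0,"jaw": -1}
    - {"tx": 0,"ty": 2.67,"tz": -2.2,"wx": 0,"wy": 0,"wz": 0,"jaw": -1}
    - {"tx": 0,"ty": 0,"tz": 0,"wx": 0,"wy": 0,"wz": 0,"jaw": -1}

```text
time: 2.1
tool_pos: [601.3, -186.7, 247.6]
tcp_rot: [-3.035, 1.569, 1.618]
contact_force: [-0.4, -0.2, -1.0]
grip_width: 0.0
```

```bash
python3 g.py 30 0 75
```

```text
t 2.1 tcp [ 601.3 -186.7  247.6] rv [ 0.0051 -0.0013  0.0001] world d [  -2.4   -3.8 -150.6] shift cm after turn [15.06 -0.21  0.4 ] now [15.06 -0.21  0.42] F [-0.4 -0.2 -1. ] 0.0
tip box frame 32.1451759051499 3.9884551831684316 225.57785511049312 axes
 [[-0.     0.998 -0.059]
 [ 0.001 -0.059 -0.998]
 [-1.    -0.    -0.001]]
```

Down to 75 mm tip height, then a look to check alignment in both views.

Call:
arm_command:
  plan:
    - {"tx": 3,"ty": -0.2,"tz": 0.4,"wx": 0.005,"wy": 0,"wz": 0,"jaw": -1}
    - {"tx": 3,"ty": 0,"tz": 0,"wx": 0,"wy": 0,"wz": 0,"jaw": -1}
    - {"tx": 3,"ty": 0,"tz": 0,"wx": 0,"wy": 0,"wz": 0,"jaw": -1}
    - {"tx": 3,"ty": 0,"tz": 0,"wx": 0,"wy": 0,"wz": 0,"jaw": -1}
    - {"tx": 3,"ty": 0,"tz": 0,"wx": 0,"wy": 0,"wz": 0,"jaw": -1}
    - {"tx": 0,"ty": 0,"tz": 0,"wx": 0,"wy": 0,"wz": 0,"jaw": -1}

```text
time: 2.7
tool_pos: [593.5, -192.9, 94.1]
tcp_rot: [-1.908, 1.561, 2.736]
contact_force: [0.1, 0.8, -0.0]
grip_width: 0.3
```

```bash
python3 g.py 30 0 47
python3 - <<'E'
from h import *
s=imaging.capture('side'); cv2.imwrite('pics/s1.png',cv2.resize(s[115:265,270:430],None,fx=4,fy=4,interpolation=cv2.INTER_CUBIC))
E
```

```text
t 2.7 tcp [ 593.5 -192.9   94.1] rv [-0.0044 -0.0032  0.0091] world d [  5.5   2.3 -25.1] shift cm after turn [ 2.51  0.53 -0.27] now [ 2.51  0.55 -0.26] F [ 0.1  0.8 -0. ] 0.3
tip box frame 24.505649363581405 -2.611040458281865 72.14240081130735 axes
 [[-0.009  0.998 -0.069]
 [ 0.004 -0.069 -0.998]
 [-1.    -0.009 -0.003]]
```

View pics/s1.png

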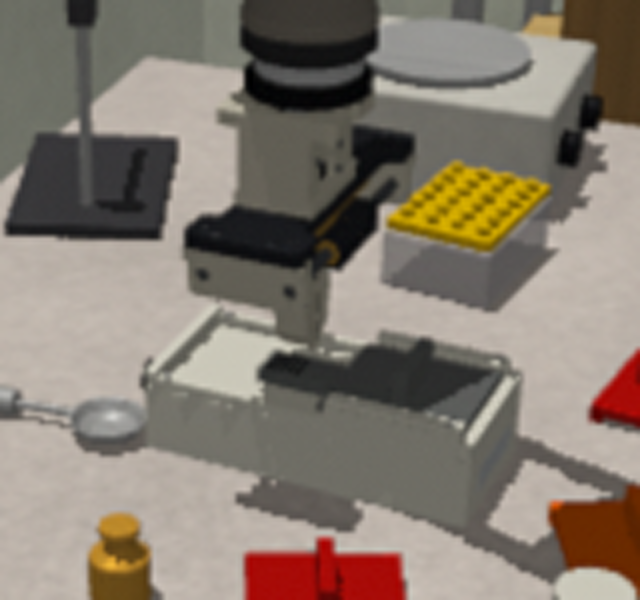

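```bash
python3 g.py 30 0 47
python3 - <<'E'
from h import *; import g
o=readout.get_obs();Rm=R.from_euler('xyz',o['tcp_rot'])
for n in('side','top'):
  print(n,'tip corners',[proj(n,o['tool_pos']+Rm.apply([22,a,b])).round(1).tolist() for a in(-9.5,9.5) for b in(-19,19)],'tab corners',[proj(n,g.P(x,y,55)).round(1).tolist() for x in(-4,46) for y in(-14,14)])
s=imaging.capture('side'); cv2.imwrite('pics/s2.png',cv2.resize(s[170:240,310:410],None,fx=8,fy=8,interpolation=cv2.INTER_CUBIC))
s=imaging.capture('top'); cv2.imwrite('pics/t2.png',cv2.resize(s[180:300,320:440],None,fx=5,fy=5,interpolation=cv2.INTER_CUBIC))
E
```

```text
t 2.75 tcp [ 595.1 -193.5   96.9] rv [-0.0044 -0.0016  0.0048] world d [  3.9   2.9 -27.9] shift cm after turn [ 2.79  0.37 -0.32] now [ 2.79  0.38 -0.32] F [0.3 0.3 0.9] 0.6
tip box frame 26.23473430487427 -3.15394544009124 74.90945745262701 axes
 [[-0.005  0.998 -0.069]
 [ 0.002 -0.069 -0.998]
 [-1.    -0.005 -0.002]]
side tip corners [[344.5, 201.7], [350.3, 195.1], [337.3, 200.1], [343.3, 193.6]] tab corners [[356.4, 205.2], [352.3, 210.2], [338.0, 201.1], [333.7, 206.0]]
top tip corners [[368.7, 243.3], [382.7, 243.9], [368.9, 236.5], [382.8, 237.1]] tab corners [[378.7, 252.6], [368.5, 252.2], [379.0, 234.9], [368.9, 234.5]]
```

View pics/s2.png

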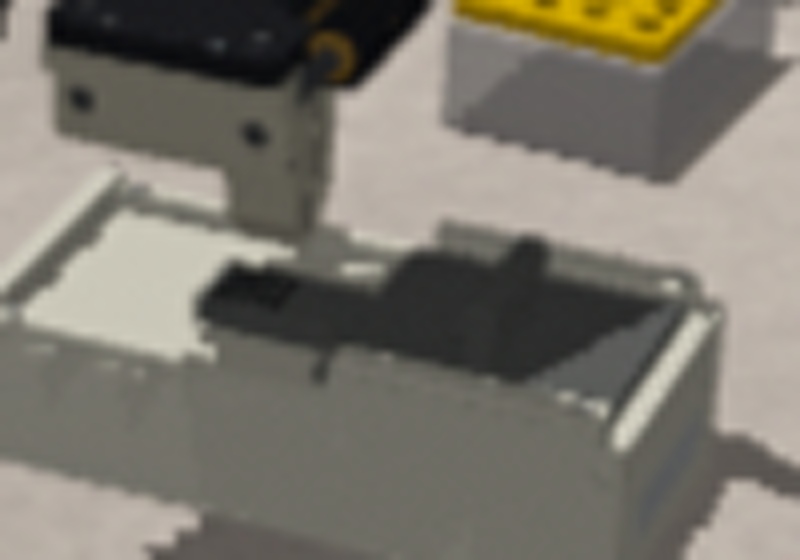

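View pics/t2.png

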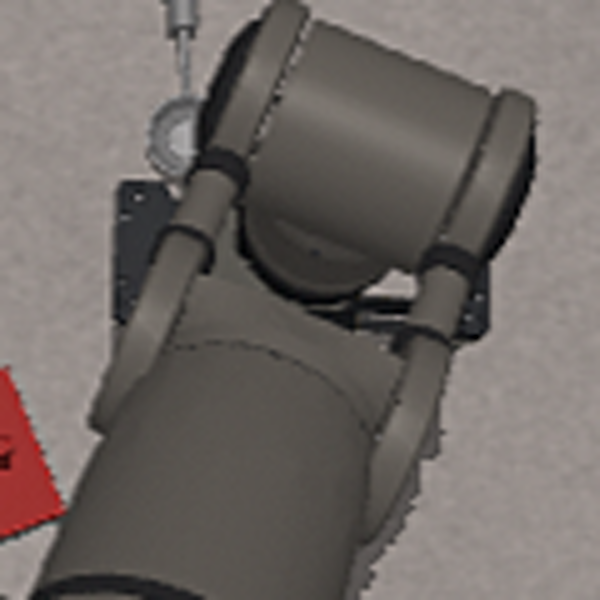

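Call:
arm_command:
  plan:
    - {"tx": 0.5,"ty": 0.2,"tz": -0.4,"wx": 0,"wy": 0,"wz": 0,"jaw": -1}
    - {"tx": 0.5,"ty": 0,"tz": 0,"wx": 0,"wy": 0,"wz": 0,"jaw": -1}
    - {"tx": 0.2,"ty": 0,"tz": 0,"wx": 0,"wy": 0,"wz": 0,"jaw": -1}
    - {"tx": 0,"ty": 0,"tz": 0,"wx": 0,"wy": 0,"wz": 0,"jaw": -1}
    - {"tx": 0,"ty": 0,"tz": 0,"wx": 0,"wy": 0,"wz": 0,"jaw": -1}

```text
time: 3.35
tool_pos: [599.1, -189.7, 86.8]
tcp_rot: [0.774, 1.571, -0.865]
contact_force: [-0.6, -0.8, 0.7]
grip_width: 0.6
```

```bash
python3 g.py 30 2 47
```

```text
t 3.35 tcp [ 599.1 -189.7   86.8] rv [-0.0039  0.0001 -0.0001] world d [ -0.    1.2 -17.8] shift cm after turn [ 1.78 -0.01 -0.12] now [ 1.78 -0.01 -0.12] F [-0.6 -0.8  0.7] 0.6
tip box frame 30.08766832990054 0.7876887232409068 64.83142679667475 axes
 [[ 0.     0.998 -0.068]
 [-0.    -0.068 -0.998]
 [-1.     0.     0.   ]]
```

Well placed. Pressing in 3 mm steps.

Call:
arm_command:
  plan:
    - {"tx": 0.3,"ty": 0,"tz": -0.1,"wx": 0,"wy": 0,"wz": 0,"jaw": -1}
    - {"tx": 0.3,"ty": 0,"tz": 0,"wx": 0,"wy": 0,"wz": 0,"jaw": -1}
    - {"tx": 0.3,"ty": 0,"tz": 0,"wx": 0,"wy": 0,"wz": 0,"jaw": -1}
    - {"tx": 0.3,"ty": 0,"tz": 0,"wx": 0,"wy": 0,"wz": 0,"jaw": -1}
    - {"tx": 0.2,"ty": 0,"tz": 0,"wx": 0,"wy": 0,"wz": 0,"jaw": -1}
    - {"tx": 0,"ty": 0,"tz": 0,"wx": 0,"wy": 0,"wz": 0,"jaw": -1}
    - {"tx": 0,"ty": 0,"tz": 0,"wx": 0,"wy": 0,"wz": 0,"jaw": -1}

```text
time: 4.05
tool_pos: [599.1, -188.7, 72.6]
tcp_rot: [-1.767, 1.571, 2.877]
contact_force: [-0.5, 0.2, 0.7]
grip_width: 0.2
```

```bash
python3 g.py 30 2 47
```

```text
t 4.05 tcp [ 599.1 -188.7   72.6] rv [-0.0039 -0.      0.0001] world d [ 0.   0.2 -3.6] shift cm after turn [ 0.36  0.   -0.02] now [ 0.36  0.   -0.02] F [-0.5  0.2  0.7] 0.2
tip box frame 29.995481939783875 1.8457640353010325 50.590623261400665 axes
 [[-0.     0.998 -0.068]
 [ 0.    -0.068 -0.998]
 [-1.    -0.    -0.   ]]
```

Call:
arm_command:
  plan:
    - {"tx": 0.1,"ty": 0,"tz": 0,"wx": 0,"wy": 0,"wz": 0,"jaw": -1}
    - {"tx": 0.1,"ty": 0,"tz": 0,"wx": 0,"wy": 0,"wz": 0,"jaw": -1}
    - {"tx": 0.1,"ty": 0,"tz": 0,"wx": 0,"wy": 0,"wz": 0,"jaw": -1}

```text
time: 4.35
tool_pos: [599.1, -188.7, 69.9]
tcp_rot: [0.88, 1.571, -0.759]
contact_force: [-2.4, 0.9, 3.9]
grip_width: 0.6
```

```bash
python3 g.py 30 2 47
```

```text
t 4.35 tcp [ 599.1 -188.7   69.9] rv [-0.0039  0.0001 -0.0001] world d [-0.   0.2 -0.9] shift cm after turn [ 0.09 -0.   -0.02] now [ 0.09 -0.   -0.02] F [-2.4  0.9  3.9] 0.6
tip box frame 30.0382566895198 1.8251030575529779 47.85843613459201 axes
 [[ 0.     0.998 -0.068]
 [-0.    -0.068 -0.998]
 [-1.     0.     0.   ]]
```

Call:
arm_command:
  plan:
    - {"tx": 0.1,"ty": 0,"tz": 0,"wx": 0,"wy": 0,"wz": 0,"jaw": -1}
    - {"tx": 0.05,"ty": 0,"tz": 0,"wx": 0,"wy": 0,"wz": 0,"jaw": -1}
    - {"tx": 0,"ty": 0,"tz": 0,"wx": 0,"wy": 0,"wz": 0,"jaw": -1}

```text
time: 4.65
tool_pos: [599.1, -188.7, 69.0]
tcp_rot: [1.003, 1.57, -0.636]
contact_force: [-3.7, 1.6, 8.6]
grip_width: 0.5
```

```bash
python3 g.py 30 2 47
```

```text
t 4.65 tcp [ 599.1 -188.7   69. ] rv [-0.0038  0.0002 -0.0004] world d [-0.1  0.2 -0. ] shift cm after turn [ 0.   -0.01 -0.02] now [ 0.   -0.01 -0.02] F [-3.7  1.6  8.6] 0.5
tip box frame 30.098920734684782 1.8118742013798632 47.04704323582021 axes
 [[ 0.     0.998 -0.068]
 [-0.    -0.068 -0.998]
 [-1.     0.     0.   ]]
```

Call:
arm_command:
  plan:
    - {"tx": 0.1,"ty": 0,"tz": 0,"wx": 0,"wy": 0,"wz": 0,"jaw": -1}
    - {"tx": 0,"ty": 0,"tz": 0,"wx": 0,"wy": 0,"wz": 0,"jaw": -1}
    - {"tx": 0,"ty": 0,"tz": 0,"wx": 0,"wy": 0,"wz": 0,"jaw": -1}

```text
time: 4.95
tool_pos: [599.2, -188.8, 68.9]
tcp_rot: [1.033, 1.57, -0.606]
contact_force: [-5.0, 1.4, 13.2]
grip_width: 0.4
```

```bash
python3 g.py 30 2 47
```

```text
t 4.95 tcp [ 599.2 -188.8   68.9] rv [-0.0038  0.0005 -0.0008] world d [-0.1  0.2  0.1] shift cm after turn [-0.01 -0.01 -0.02] now [-0.01 -0.01 -0.02] F [-5.   1.4 13.2] 0.4
tip box frame 30.157391728451987 1.7572033207198126 46.86598439380509 axes
 [[ 0.001  0.998 -0.068]
 [-0.001 -0.068 -0.998]
 [-1.     0.001  0.   ]]
```

The tab is against a solid stop: the tip holds at 46.9 mm while the force rises. Next I lift, go back behind the rib, and lower.

Call:
arm_command:
  plan:
    - {"tx": -2,"ty": 0,"tz": 0,"wx": 0,"wy": 0,"wz": 0,"jaw": -1}
    - {"tx": -2,"ty": 0,"tz": 0,"wx": 0,"wy": 0,"wz": 0,"jaw": -1}
    - {"tx": -2,"ty": 0,"tz": 0,"wx": 0,"wy": 0,"wz": 0,"jaw": -1}
    - {"tx": 0,"ty": -2.2,"tz": 0,"wx": 0,"wy": 0,"wz": 0,"jaw": -1}
    - {"tx": 0,"ty": -2.2,"tz": 0,"wx": 0,"wy": 0,"wz": 0,"jaw": -1}
    - {"tx": 0,"ty": -2.2,"tz": 0,"wx": 0,"wy": 0,"wz": 0,"jaw": -1}
    - {"tx": 0,"ty": -2.2,"tz": 0,"wx": 0,"wy": 0,"wz": 0,"jaw": -1}
    - {"tx": 0,"ty": -2.2,"tz": 0,"wx": 0,"wy": 0,"wz": 0,"jaw": -1}
    - {"tx": 0,"ty": 0,"tz": 0,"wx": 0,"wy": 0,"wz": 0,"jaw": -1}
    - {"tx": 0,"ty": 0,"tz": 0,"wx": 0,"wy": 0,"wz": 0,"jaw": -1}
    - {"tx": 0,"ty": 0,"tz": 0,"wx": 0,"wy": 0,"wz": 0,"jaw": -1}

```text
time: 6.05
tool_pos: [490.5, -181.6, 127.3]
tcp_rot: [1.169, 1.569, -0.47]
contact_force: [0.4, -0.3, -0.6]
grip_width: 0.1
```

```bash
python3 g.py -82 2 65;  python3 - <<'E'
from h import *
s=imaging.capture('side'); cv2.imwrite('pics/s3.png',cv2.resize(s[150:250,290:420],None,fx=6,fy=6,interpolation=cv2.INTER_CUBIC))
E
```

```text
t 6.05 tcp [ 490.5 -181.6  127.3] rv [-0.0039  0.0005 -0.0013] world d [ -3.2   0.3 -40.3] shift cm after turn [ 4.03 -0.32 -0.  ] now [ 4.03 -0.32 -0.01] F [ 0.4 -0.3 -0.6] 0.1
tip box frame -78.78682416081855 1.9385105714645516 105.27743846087998 axes
 [[ 0.001  0.998 -0.068]
 [-0.001 -0.068 -0.998]
 [-1.     0.001  0.001]]
```

View pics/s3.png

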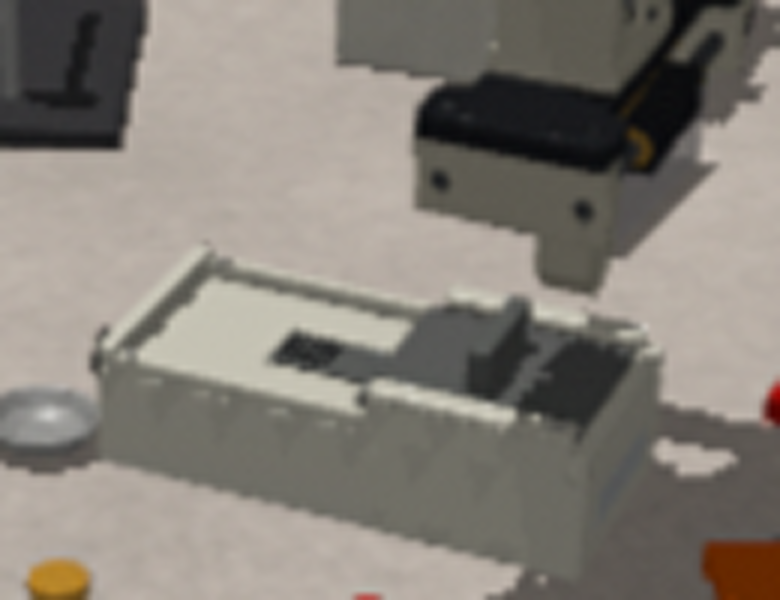

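The picture shows the tab nearly flush (at 310,350), the cover still shut, and the finger behind the rib. Lowering.

Call:
arm_command:
  plan:
    - {"tx": 1,"ty": -0.2,"tz": 0,"wx": 0,"wy": 0,"wz": 0,"jaw": -1}
    - {"tx": 1,"ty": 0,"tz": 0,"wx": 0,"wy": 0,"wz": 0,"jaw": -1}
    - {"tx": 1,"ty": 0,"tz": 0,"wx": 0,"wy": 0,"wz": 0,"jaw": -1}
    - {"tx": 0.7,"ty": 0,"tz": 0,"wx": 0,"wy": 0,"wz": 0,"jaw": -1}
    - {"tx": 0.3,"ty": 0,"tz": 0,"wx": 0,"wy": 0,"wz": 0,"jaw": -1}
    - {"tx": 0,"ty": 0,"tz": 0,"wx": 0,"wy": 0,"wz": 0,"jaw": -1}
    - {"tx": 0,"ty": 0,"tz": 0,"wx": 0,"wy": 0,"wz": 0,"jaw": -1}

```text
time: 6.8
tool_pos: [487.6, -181.2, 87.4]
tcp_rot: [0.984, 1.57, -0.655]
contact_force: [0.6, -0.2, 0.3]
grip_width: 0.6
```

```bash
python3 g.py 36 1 65;  python3 - <<'E'
from h import *
s=imaging.capture('side'); cv2.imwrite('pics/s4.png',cv2.resize(s[150:250,290:420],None,fx=6,fy=6,interpolation=cv2.INTER_CUBIC))
E
```

```text
t 6.8 tcp [ 487.6 -181.2   87.4] rv [-0.0039  0.0003 -0.0004] world d [117.4  -8.7  -0.4] shift cm after turn [ 0.04 11.77  0.11] now [ 0.04 11.77  0.07] F [ 0.6 -0.2  0.3] 0.6
tip box frame -81.73479733761485 2.1272619644067015 65.38577692371459 axes
 [[ 0.     0.998 -0.068]
 [-0.    -0.068 -0.998]
 [-1.     0.     0.   ]]
```

View pics/s4.png

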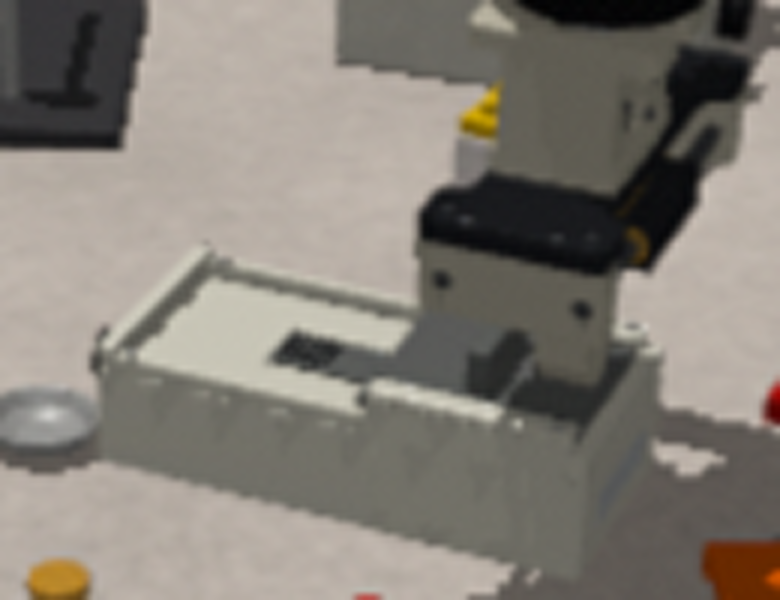

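The finger stands behind the rib, and its wide upper plate overhangs the rib by a few mm. I'll raise 3 mm for clearance, then push the first part.

Call:
arm_command:
  plan:
    - {"tx": -0.3,"ty": 0,"tz": 0,"wx": 0,"wy": 0,"wz": 0,"jaw": -1}
    - {"tx": 0,"ty": 0.5,"tz": 0,"wx": 0,"wy": 0,"wz": 0,"jaw": -1}
    - {"tx": 0,"ty": 0.5,"tz": 0,"wx": 0,"wy": 0,"wz": 0,"jaw": -1}
    - {"tx": 0,"ty": 0.5,"tz": 0,"wx": 0,"wy": 0,"wz": 0,"jaw": -1}
    - {"tx": 0,"ty": 0.5,"tz": 0,"wx": 0,"wy": 0,"wz": 0,"jaw": -1}
    - {"tx": 0,"ty": 0.5,"tz": 0,"wx": 0,"wy": 0,"wz": 0,"jaw": -1}
    - {"tx": 0,"ty": 0.5,"tz": 0,"wx": 0,"wy": 0,"wz": 0,"jaw": -1}
    - {"tx": 0,"ty": 0.5,"tz": 0,"wx": 0,"wy": 0,"wz": 0,"jaw": -1}

```text
time: 7.65
tool_pos: [522.7, -183.5, 90.1]
tcp_rot: [-1.646, 1.571, 2.999]
contact_force: [-1.2, 0.7, -0.2]
grip_width: 0.5
```

```bash
python3 g.py 31 1 68;  python3 - <<'E'
from h import *
s=imaging.capture('side'); cv2.imwrite('pics/s5.png',cv2.resize(s[150:250,290:420],None,fx=6,fy=6,interpolation=cv2.INTER_CUBIC))
E
```

```text
t 7.65 tcp [ 522.7 -183.5   90.1] rv [-0.0039 -0.      0.0002] world d [77.3 -6.1 -0.1] shift cm after turn [0.01 7.76 0.11] now [0.01 7.76 0.08] F [-1.2  0.7 -0.2] 0.5
tip box frame -46.58226470153753 2.1252736181158616 68.10931076826931 axes
 [[-0.     0.998 -0.068]
 [ 0.    -0.068 -0.998]
 [-1.    -0.    -0.   ]]
```

View pics/s5.png

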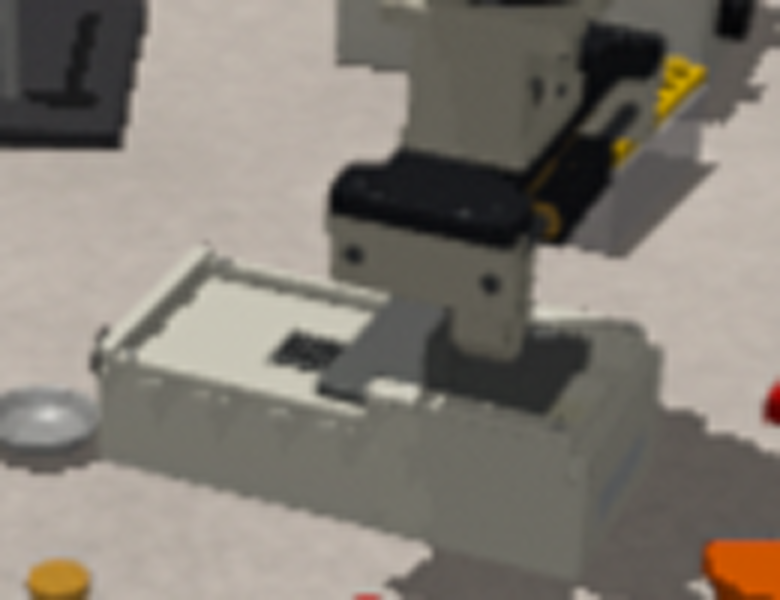

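The cover slides forward freely over the tab at about 1.2 N. Pushing on to about x = 46.

Call:
arm_command:
  plan:
    - {"tx": 0,"ty": 0.5,"tz": 0,"wx": 0,"wy": 0,"wz": 0,"jaw": -1}
    - {"tx": 0,"ty": 0.6,"tz": 0,"wx": 0,"wy": 0,"wz": 0,"jaw": -1}
    - {"tx": 0,"ty": 0.6,"tz": 0,"wx": 0,"wy": 0,"wz": 0,"jaw": -1}
    - {"tx": 0,"ty": 0.6,"tz": 0,"wx": 0,"wy": 0,"wz": 0,"jaw": -1}
    - {"tx": 0,"ty": 0.6,"tz": 0,"wx": 0,"wy": 0,"wz": 0,"jaw": -1}
    - {"tx": 0,"ty": 0.6,"tz": 0,"wx": 0,"wy": 0,"wz": 0,"jaw": -1}
    - {"tx": 0,"ty": 0.6,"tz": 0,"wx": 0,"wy": 0,"wz": 0,"jaw": -1}
    - {"tx": 0,"ty": 0.6,"tz": 0,"wx": 0,"wy": 0,"wz": 0,"jaw": -1}
    - {"tx": 0,"ty": 0.6,"tz": 0,"wx": 0,"wy": 0,"wz": 0,"jaw": -1}
    - {"tx": 0,"ty": 0.6,"tz": 0,"wx": 0,"wy": 0,"wz": 0,"jaw": -1}
    - {"tx": 0,"ty": 0.5,"tz": 0,"wx": 0,"wy": 0,"wz": 0,"jaw": -1}
    - {"tx": 0,"ty": 0.5,"tz": 0,"wx": 0,"wy": 0,"wz": 0,"jaw": -1}
    - {"tx": 0,"ty": 0.3,"tz": 0,"wx": 0,"wy": 0,"wz": 0,"jaw": -1}
    - {"tx": 0,"ty": 0,"tz": 0,"wx": 0,"wy": 0,"wz": 0,"jaw": -1}
    - {"tx": 0,"ty": 0,"tz": 0,"wx": 0,"wy": 0,"wz": 0,"jaw": -1}

```text
time: 9.2
tool_pos: [594.1, -188.4, 90.2]
tcp_rot: [0.988, 1.571, -0.651]
contact_force: [-0.1, 0.1, -0.1]
grip_width: 0.5
```

```bash
python3 g.py 31 1 68;  python3 - <<'E'
from h import *
s=imaging.capture('side'); cv2.imwrite('pics/s6.png',cv2.resize(s[150:250,290:420],None,fx=6,fy=6,interpolation=cv2.INTER_CUBIC))
E
```

```text
t 9.2 tcp [ 594.1 -188.4   90.2] rv [-0.0039  0.0001 -0.0001] world d [ 5.9 -1.2 -0.2] shift cm after turn [0.02 0.59 0.08] now [0.02 0.59 0.08] F [-0.1  0.1 -0.1] 0.5
tip box frame 25.078919382022328 1.834281448461148 68.1782033277881 axes
 [[ 0.     0.998 -0.068]
 [-0.    -0.068 -0.998]
 [-1.     0.     0.   ]]
```

View pics/s6.png

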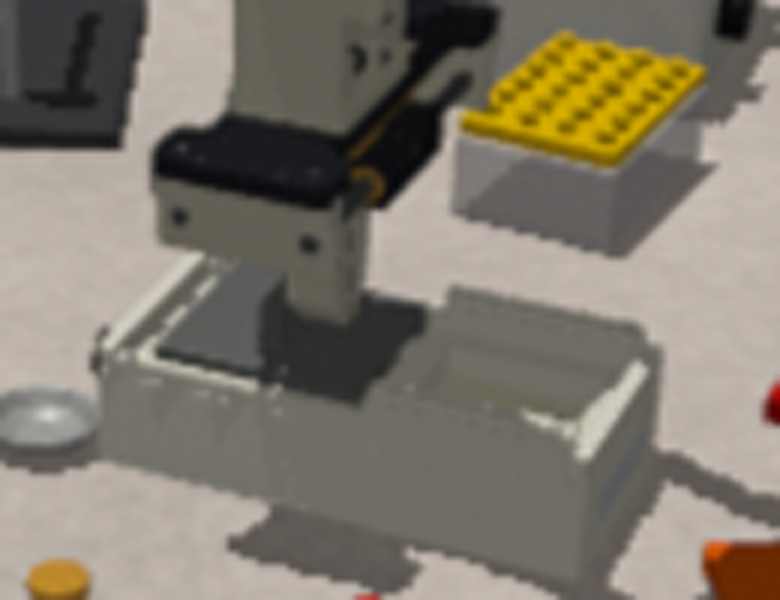

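The cover is at about x = 40 now. I'll push 6 mm more, then retreat and raise.

Call:
arm_command:
  plan:
    - {"tx": 0,"ty": 0.3,"tz": 0,"wx": 0,"wy": 0,"wz": 0,"jaw": -1}
    - {"tx": 0,"ty": 0.3,"tz": 0,"wx": 0,"wy": 0,"wz": 0,"jaw": -1}
    - {"tx": 0,"ty": 0,"tz": 0,"wx": 0,"wy": 0,"wz": 0,"jaw": -1}
    - {"tx": 0,"ty": 0,"tz": 0,"wx": 0,"wy": 0,"wz": 0,"jaw": -1}
    - {"tx": 0,"ty": -0.5,"tz": 0,"wx": 0,"wy": 0,"wz": 0,"jaw": -1}
    - {"tx": 0,"ty": -0.5,"tz": 0,"wx": 0,"wy": 0,"wz": 0,"jaw": -1}
    - {"tx": -1,"ty": -0.5,"tz": 0,"wx": 0,"wy": 0,"wz": 0,"jaw": -1}
    - {"tx": -2,"ty": -2,"tz": 0,"wx": 0,"wy": 0,"wz": 0,"jaw": -1}
    - {"tx": -3,"ty": -3,"tz": 0,"wx": 0,"wy": 0,"wz": 0,"jaw": -1}
    - {"tx": -3,"ty": -3,"tz": 0,"wx": 0,"wy": 0,"wz": 0,"jaw": -1}
    - {"tx": -3,"ty": -3,"tz": 0,"wx": 0,"wy": 0,"wz": 0,"jaw": -1}
    - {"tx": -3,"ty": -3,"tz": 0,"wx": 0,"wy": 0,"wz": 0,"jaw": -1}
    - {"tx": 0,"ty": -3,"tz": 0,"wx": 0,"wy": 0,"wz": 0,"jaw": -1}
    - {"tx": 0,"ty": -3,"tz": 0,"wx": 0,"wy": 0,"wz": 0,"jaw": -1}
    - {"tx": 0,"ty": 0,"tz": 0,"wx": 0,"wy": 0,"wz": 0,"jaw": -1}

```text
time: 10.75
tool_pos: [382.5, -173.3, 241.2]
tcp_rot: [-0.516, 1.57, -2.156]
contact_force: [1.3, -0.7, 0.4]
grip_width: 0.2
```

```bash
python3 g.py 31 1 68;  python3 - <<'E'
from h import *
s=imaging.capture('side'); cv2.imwrite('pics/s7.png',cv2.resize(s[165:265,290:420],None,fx=6,fy=6,interpolation=cv2.INTER_CUBIC)); cv2.imwrite('pics/s7f.png',s)
s=imaging.capture('top'); cv2.imwrite('pics/t7.png',s)
cv2.imwrite('pics/t7z.png',cv2.resize(s[200:300,320:430],None,fx=6,fy=6,interpolation=cv2.INTER_CUBIC))
E
```

```text
t 10.75 tcp [ 382.5 -173.3  241.2] rv [-0.0051  0.0004  0.0003] world d [ 217.5  -16.2 -151.2] shift cm after turn [15.12 21.81  0.22] now [15.11 21.81  0.11] F [ 1.3 -0.7  0.4] 0.2
tip box frame -187.06862642443625 3.2319077225114237 219.19579374124382 axes
 [[-0.     0.998 -0.069]
 [-0.    -0.069 -0.998]
 [-1.    -0.     0.   ]]
```

View pics/s7.png

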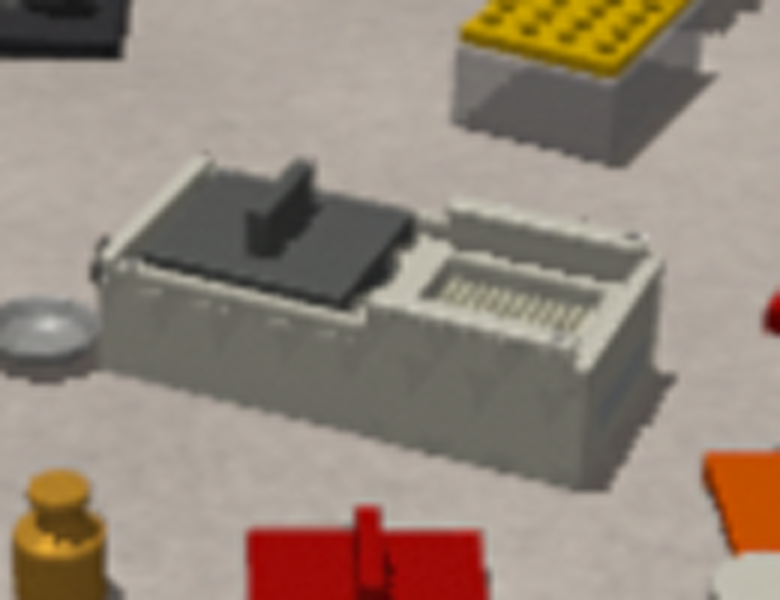

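View pics/t7.png

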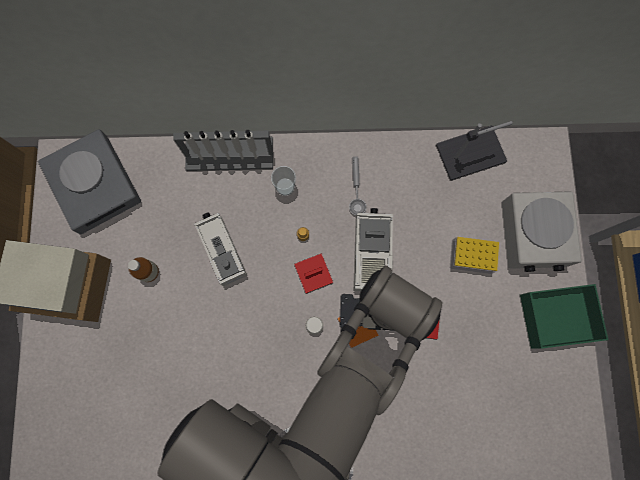

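View pics/t7z.png

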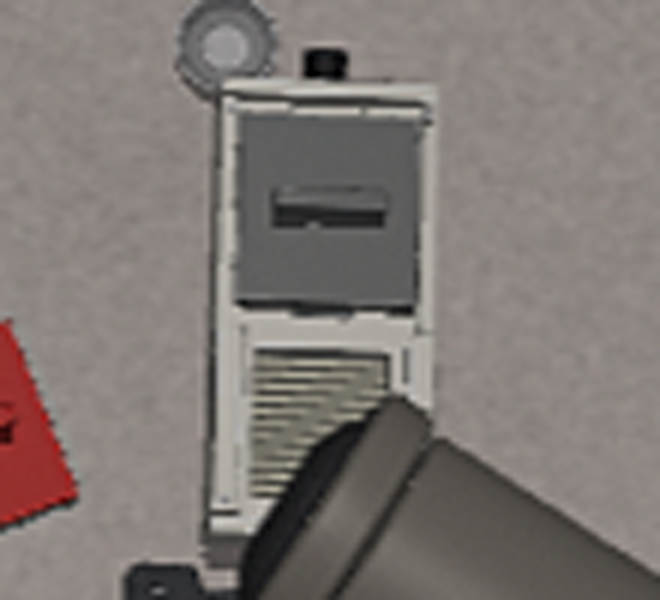

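The cover lies flat on the shelf, with a small gap to the stop. I'll measure the plate corners at (240,115), (420,120), (236,303) and (416,306).

Run:
```python
from h import *; import g
C=[]
for x,y in((240,113),(421,119),(236,301),(415,305)):
    w=onz('top',(x+.5)/6-.5+320,(y+.5)/6-.5+200,58)-np.r_[g.t,0]; C.append([w@g.bx,w@g.by])
C=np.array(C);print(C.round(1),C.mean(0).round(1))
o=readout.get_obs();print(o['contact_force'],abs(o['dq']).max())
```

```text
[[ 90.2  41.2]
 [ 90.7 -42.9]
 [  1.1  40.9]
 [  2.6 -41.2]] [46.2 -0.5]
[ 0.20756415 -0.54516402  0.12238179] 0.03354484574782167
```

The cover centre measures (46.2, -0.5) in the box frame, and the plate size (89 x 83) matches. I'll let the arm settle, then hand in.

Call:
arm_command:
  plan:
    - {"tx": 0,"ty": 0,"tz": 0,"wx": 0,"wy": 0,"wz": 0,"jaw": -1}
    - {"tx": 0,"ty": 0,"tz": 0,"wx": 0,"wy": 0,"wz": 0,"jaw": -1}
    - {"tx": 0,"ty": 0,"tz": 0,"wx": 0,"wy": 0,"wz": 0,"jaw": -1}

```text
time: 11.15
tool_pos: [386.1, -174.2, 240.0]
tcp_rot: [-2.047, 1.57, 2.598]
contact_force: [-0.0, -0.3, 0.2]
grip_width: 0.8
```

```bash
python3 -c "
from plant import bot; print(bot.close_job())"
```

```text
the job is handed in; nothing more can be done
None
```

I opened the larger box and handed the job in at 11.15 s. I pressed its tab in with the shut fingertips, then pushed the cover by its rib onto the open shelf and withdrew the arm.

- **Tab:** the fingertips held at 46.9 mm above the bench while the force rose to 13 N. That is the solid stop, at 47 mm nominal.
- **Cover:** the last top view puts its centre at x = +46.2, y = -0.5 mm in the box's frame. It looks flat between the guides, clear of the well and lips. I did not measure its height or tilt.
- **Other things:** the smaller box and the bystanders look unmoved in the final top view. I compared them by eye only.
- **Robot:** it stands clear of everything, with the contact force near zero.

**Disagreement:** the two cameras differed by about 5 mm in the box's y position. I used the top view's position, aimed about 2 mm towards the side view's, and the contacts came where expected.

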